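# Index the spice carousel and clip in the spice tube

### The arm

A 6-joint arm with a two-finger parallel gripper is mounted at the origin on the work surface. World frame = base frame: x ahead of the robot, y to its left, z up, the work surface at z = 0. Lengths are in mm, angles in rad, forces in N, time in s.
With the tool pointing down it reaches from about 350 to 975 mm from the base axis. Payload 7.1 kg.
Tool frame: the origin (TCP) lies at the very end of the fingers, on their centre line; the grasp point (between the pads) lies 19 mm behind it; z points along the fingers, y is the line along which they close (so a half turn about z gives the same grasp; the last joint's range is limited). The gripper opens to 88 mm and grips with 3 to 60 N. Pads are 20 mm wide; open, the fingers measure 115 mm over their backs; the gripper's body (75 mm by 178 mm) begins 61 mm behind the grasp point.
Start: joints at [1.329, 0.423, 1.63, -0, 1.089, -0.019], TCP at [138.07, 609.542, 222.675] pointing down, gripper open.
Joint ranges: [-3, 3], [-0.9, 2.11], [0.09, 2.58], [-1.31, 4.45], [0.11, 2.69], [-2.54, 2.54]. Speed limits (rad/s): [2.39, 2.39, 3.01, 3.14, 3.14, 3.14].

### API

Orientations are given as a rotation vector (axis times angle).
In Python, from workcell import sensors, imaging, close_job gives the robot as it stands. The module is installed in compiled form; this text tells all that it offers.
- The arm moves only by the tool servo_tool, never from a script. Its argument "steps" is a list of rows, each a list of 3 entries, a list of its own where there are three numbers: the shift along the world's x, y, z in m, then the turn, a rotation vector about the world's x, y, z in degrees, then the opening, from -1 (shut) to 1 (fully open). A call has exactly 8 rows; each row shifts and turns the commanded pose from where the row before left it; what a row does not reach is not made up. A row lasts 1/12 s, in which the tool goes at most 41.7 mm and 7.16 degrees, less where a joint would pass 70% of its speed; a pose out of reach is approached as far as the arm can. A call is refused whole if a number of a shift passes 0.0417 or a number of a turn 7.16, either way. A call with a gripper value outside its range is refused whole. The fingers move at their own pace and stop on an object; the grip force is fixed at half the most. Time passes only in rows, so rows that do not move let the fingers close, or fill a call up. It gives the time, the measured TCP pose, the force, the opening and the grip force at its end, in the units of the state.
- sensors.get_obs(): the state, without advancing time (a new reading comes with each control period).
- imaging.get_image(name): name is "scene" or "side" or "wrist"; returns a dict with "color" (480x640x3 uint8, blue, green, red), "range_z" (480x640 float32, mm along the optical axis (not along the pixel's ray), 0 where there is no reading), "vertical_fov" (degrees; the focal length in pixels is half the picture's height over the tangent of half this angle, whatever the lens; pixels are square), "cx", "cy" (the principal point, pixels), "rvec" (rotation vector, rad) and "tvec" (3), from world to camera coordinates, as OpenCV has them; the wrist camera has in their place "tool_from_camera" (4x4, takes a point from camera to tool coordinates, whose origin is the TCP and whose axes are the flange's). Camera axes: x right, y down, z forward; pixel columns grow to the right and rows downward; lengths in mm; the calibration is good to about 2 mm. A picture is of the moment at which its call begins: read the wrist's pose just before it.
- close_job(): hands the job in; it is judged then, once.
The state is a dict: "t": time; "qpos": joint angles; "qvel": joint speeds; "joint_torque": joint torques, N m; "ee_pos": TCP position; "orientation": TCP orientation; "ft_force": force on the tool from outside, world axes, zero at the start; "moment": the same for the moment, N m; "width": finger opening in mm; "grasp_force": force on a finger pad.
Only numpy, scipy, OpenCV 4.12 (cv2) and the standard library are available. Lean on these libraries where they do the work, as an engineer would, in place of code of your own. Each camera call takes 0.05 s, during which the arm holds its last target. There are 200 camera calls.

### The job

Turn the spice carousel under the glass shelf until its empty clip clicks into place at the front. Then take the loose spice tube and, without tipping it over, push it sideways into that clip until it snaps fully home, standing upright on the tray with that clip still at the front, and let go. The tube is glass, so press gently and do not ram it, and leave the mug, the pepper mill and the jar where they stand.

Things in the scene. Friction and masses are not known exactly. Their poses are not given: they have to be found in the camera images.
- rack: Fixed stand of the spice carousel; stands elsewhere each time. Origin on the worktop under the turntable's vertical axis; x from its front to its back, y left, z up; tubes are loaded at the front (-x). Black base disc 208 mm across, 17 high. It carries the turntable: white tray 228 mm across, top 30 mm above the worktop, five tube places 72 deg apart, 75 mm from the axis.
- shelf_edge (a point): Middle of the front edge, underside, of the clear glass shelf over the turntable: 60 mm in front of the axis, 185 mm up. Shelf 300 mm wide, 190 deep, 8 thick, on side brackets (177 mm up) and two back posts. It bars the front place (75 mm out) from an upright gripper; come in with the hand leaning back toward the robot 25 to 45 deg, fingers pointing down and to the rack's back.
- carousel (a joint): Turntable angle on the rack, rad, growing counter-clockwise from above; 0 or any whole turn = the empty place at the front. It turns either way without end and clicks into five detents 72 deg apart; at the start it lies in one of the four others (1.26, 2.51, 3.77 or 5.03). 2 to 5 N at a post carries it over; let go between detents it swings into the nearest.
- empty_seat (a point): Centre of the one empty tube place, on the tray top, turning with the tray. A tube is home with its foot's centre here, upright. Behind it a white rib 10 mm wide, 85 tall, stops the tube. The other four places hold like tubes that are locked to the tray.
- clip_mouth (a point): Mouth of the empty place's spring clip, turning with the tray: 9 mm outward of empty_seat, 38 mm above the tray. Two steel jaws, 16 mm high, end in round lips 3 mm in radius, 14 mm to either side; each gives way sideways up to 6 mm. A tube pushed level toward the axis meets them 18 mm before home, snaps past in about 9 mm against 3 to 9 N, and is drawn in to the rib.
- front_point (a point): Fixed point of the rack where empty_seat lies when the empty place is at the front: 75 mm in front of the axis, 30 mm above the worktop.
- tube: The loose spice tube: amber glass cylinder with a flush steel cap (the top 20 mm), 28 mm in diameter, 100 mm tall, about 80 g, the same shape as those in the carousel. It stands on the worktop to one side. Origin at the centre of its foot, z along it toward the cap.
- mug: Bystander: orange mug, 74 mm across, 85 mm high. Origin under its centre.
- mill: Bystander: dark wooden pepper mill, 56 mm across, 155 mm high. Origin under its centre.
- jar: Bystander: clear storage jar with steel lid, 72 mm across, 100 mm high. Origin under its centre.
- post_circle (a point): Fixed point of the rack: foremost point of the circle on which the five steel finger posts for turning the tray travel, at the height of their tops: 105 mm in front of the axis, 85 mm above the worktop. Posts: upright pins 12 mm in diameter, 55 mm tall, on the tray midway between the tube places (36 + k x 72 deg from the empty place), so with the tray in a detent two stand 36 deg either side of here.
Mind the look-alikes: they are no part of the job. Of the things that look like the tube, the smaller one is meant.

How it is judged (in metres and radians):
On the way, in this order (a step that is already met when the one before it is completed fails the run):
1. the empty clip has clicked into place at the front and rests there, the tube not yet in it (horizontal distance between empty_seat and front_point below 0.006 m and velocity of joint carousel between -0.1 and 0.1 rad/s and distance between tube and empty_seat above 0.03 m), for 0.3 s.
2. the tube has snapped home in the clip at the front (horizontal distance between empty_seat and front_point below 0.006 m and distance between tube and empty_seat below 0.005 m and angle between tube's own z axis and vertical below 0.07 rad), for 0.2 s.
At the end, for the whole second after the job is handed in: The clip that was empty is at the front (its seat within 6 mm of the front point, carousel at rest) and the tube stands in it: its foot's centre within 5 mm of the seat, leaning less than 4 degrees, at rest and released (all of step 2 and velocity of joint carousel between -0.1 and 0.1 rad/s and linear speed of tube below 0.02 m/s); the robot touches nothing.
It fails at once if the glass tube is rammed against the carousel (more than 45 N) (contact force between tube and rack above 45 N).
It fails at once if the tube is toppled (angle between tube's own z axis and vertical above 0.9 rad).
It fails at once if the mug is pushed away or knocked over (distance of mug from where it was at the start of the episode above 0.03 m or angle between mug's own z axis and vertical above 0.3 rad).
It fails at once if the pepper mill is pushed away or knocked over (distance of mill from where it was at the start of the episode above 0.03 m or angle between mill's own z axis and vertical above 0.3 rad).
It fails at once if the jar is pushed away or knocked over (distance of jar from where it was at the start of the episode above 0.03 m or angle between jar's own z axis and vertical above 0.3 rad).
It also fails if it takes over 72 s, if anything falls off the work surface, if the arm or the gripper's body presses on something with over 40 N, if the wrist force passes 120 N, or if a joint passes its speed limit or range.

## Working session

There is one attempt and no reset: what is moved stays moved. The work goes in short steps, Python scripts to look and compute and a tool call to move; the robot and the scene stay as the last step left them, time stands still between calls to the robot, and variables do not carry over. Pictures are saved under pics/ and viewed, at most 12 in all, crops included, and the job is handed in when it is done.

Besides the shell and the picture viewer there is one more tool, called by a JSON object that holds its "method" and its "body". servo_tool: Moves the arm, as the interface text tells. Its arguments: {"type":"object","properties":{"steps":{"type":"array"}},"required":["steps"]}

```bash
mkdir -p pics; cat > h.py <<'E'
import numpy as np, cv2
from workcell import sensors, imaging
def look(n,fn=None):
    o=sensors.get_obs(); d=imaging.get_image(n)
    if n=="wrist":
        T=np.eye(4);T[:3,:3]=cv2.Rodrigues(np.array(o["orientation"],float))[0];T[:3,3]=o["ee_pos"]
        d["Twc"]=T@np.array(d["tool_from_camera"])
    else:
        E=np.eye(4);E[:3,:3]=cv2.Rodrigues(np.array(d["rvec"],float))[0];E[:3,3]=np.ravel(d["tvec"]);d["Twc"]=np.linalg.inv(E)
    d["f"]=240/np.tan(np.radians(d["vertical_fov"])/2)
    if fn: cv2.imwrite("pics/"+fn,d["color"])
    return d
def cloud(d):
    v,u=np.mgrid[:480,:640]; z=d["range_z"].astype(float)
    P=np.stack([(u-d["cx"])/d["f"]*z,(v-d["cy"])/d["f"]*z,z],-1)
    W=P@d["Twc"][:3,:3].T+d["Twc"][:3,3]; W[z<=0]=np.nan
    return W
def proj(d,p):
    E=np.linalg.inv(d["Twc"]);c=E[:3,:3]@np.array(p,float)+E[:3,3]
    return c[0]/c[2]*d["f"]+d["cx"],c[1]/c[2]*d["f"]+d["cy"]
def onplane(d,u,v,z):
    r=d["Twc"][:3,:3]@np.array([(u-d["cx"])/d["f"],(v-d["cy"])/d["f"],1]);c=d["Twc"][:3,3]
    return c+r*(z-c[2])/r[2]
E
python3 - <<'E'
from h import *
for n in("scene","side"):
    d=look(n,n+"0.png");print(n,d["Twc"].round(2).tolist(),d["f"])
    np.save(n+".npy",cloud(d))
print(sensors.get_obs())
E
```

```text
scene [[0.61, -0.65, 0.45, 82.3], [-0.79, -0.5, 0.35, -400.69], [-0.0, -0.57, -0.82, 1054.92], [0.0, 0.0, 0.0, 1.0]] 526.4257213839443
side [[0.67, -0.44, 0.59, -28.75], [-0.74, -0.39, 0.55, -575.22], [-0.02, -0.81, -0.59, 739.24], [0.0, 0.0, 0.0, 1.0]] 519.5234218831913
{'t': 0.1, 'qpos': array([ 1.32898575e+00,  4.23778324e-01,  1.63060097e+00, -5.91134411e-06,
        1.08860794e+00, -1.89824167e-02]), 'qvel': array([-0.00045031, -0.00282906, -0.00254659,  0.00038226,  0.00037609,
        0.00200417]), 'joint_torque': array([-1.39382755e-04, -5.45616174e+01, -2.74329650e+01,  6.45924895e-02,
        1.87741360e-02, -6.91199853e-05]), 'ee_pos': array([137.96334754, 609.06731998, 221.97570751]), 'orientation': array([-3.49270022e-01, -3.12193905e+00,  2.17294279e-03]), 'ft_force': array([-0.44130742, -0.0158587 ,  0.04340877]), 'moment': array([-0.0177309 ,  0.03127854, -0.0401146 ]), 'grasp_force': 0.0, 'width': 87.36261648942214}
```

View pics/scene0.png

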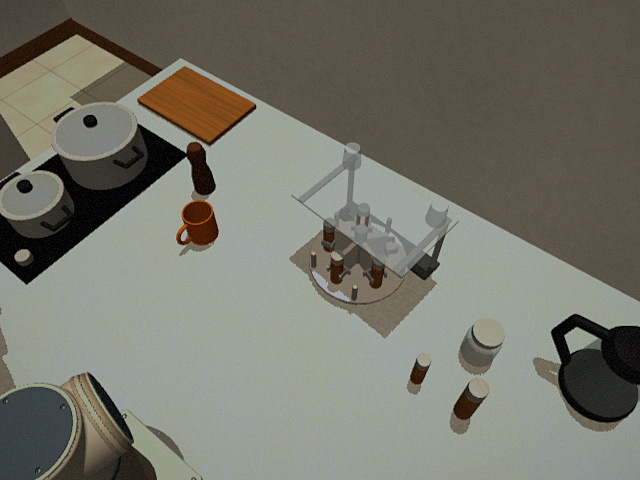

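View pics/side0.png

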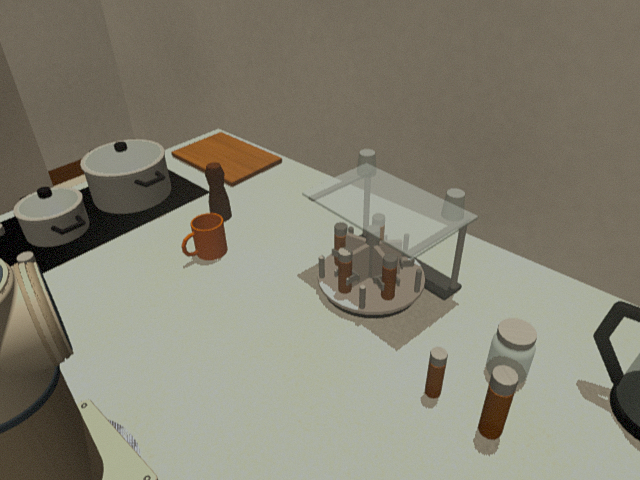

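The scene view shows two loose tube look-alikes: a smaller one at (420,368) and a larger one at (471,398). The four other tubes at (329,235), (337,268), (377,272) and (363,215) stand in the carousel. I choose the smaller loose one. The mug is at (200,222), the mill at (200,168) and the jar at (482,342).

```bash
python3 - <<'E'
from h import *
d=look("scene"); 
im=d["color"]
a=cv2.resize(im[190:310,280:440],(800,600),interpolation=cv2.INTER_CUBIC); cv2.imwrite("pics/c1.png",a)
b=cv2.resize(im[310:430,390:550],(640,480),interpolation=cv2.INTER_CUBIC); cv2.imwrite("pics/c2.png",b)
W=cloud(d)
for n,u,v in[("tubecap",424,360),("tubecap",423,357),("bigcap",477,387),("jarlid",488,330),("mug",200,212),("mill",194,148),("tray",320,285),("tray",372,297),("post",313,254),("post",354,288),("cap",336,257),("cap",377,262),("cap",329,222),("shelf",370,200),("brkt",420,250)]:
    print(n,u,v,W[v,u].round(1), d["range_z"][v,u])
for z in(0,70,78,100): print(z,onplane(d,424,357,z).round(1))
E
```

```text
tubecap 424 360 [ 511.5 -321.    98.8] 1006.5864
tubecap 423 357 [ 515.  -316.5  100.3] 1008.5033
bigcap 477 387 [ 508.7 -425.4  135.1] 939.1314
jarlid 488 330 [ 643.1 -389.4   97.4] 1043.5853
mug 200 212 [534.5 315.2  42.2] 1285.3854
mill 194 148 [617.2 389.2 149.1] 1261.0018
tray 320 285 [555.2 -37.4  27.9] 1183.5059
tray 372 297 [ 600.9 -147.5   27.3] 1166.3384
post 313 254 [583.3   3.3  83. ] 1165.2103
post 354 288 [ 567.1 -119.    84.1] 1114.3442
cap 336 257 [582.1 -59.4 130.4] 1104.0269
cap 377 262 [ 625.6 -133.8  127.4] 1100.1937
cap 329 222 [611.7 -18.  187.8] 1084.7643
shelf 370 200 [nan nan nan] 0.0
brkt 420 250 [ 664.5 -203.6  189. ] 1042.9376
0 [ 561.7 -309.3    0. ]
70 [ 529.9 -315.4   70. ]
78 [ 526.3 -316.1   78. ]
100 [ 516.3 -318.   100. ]
```

View pics/c1.png

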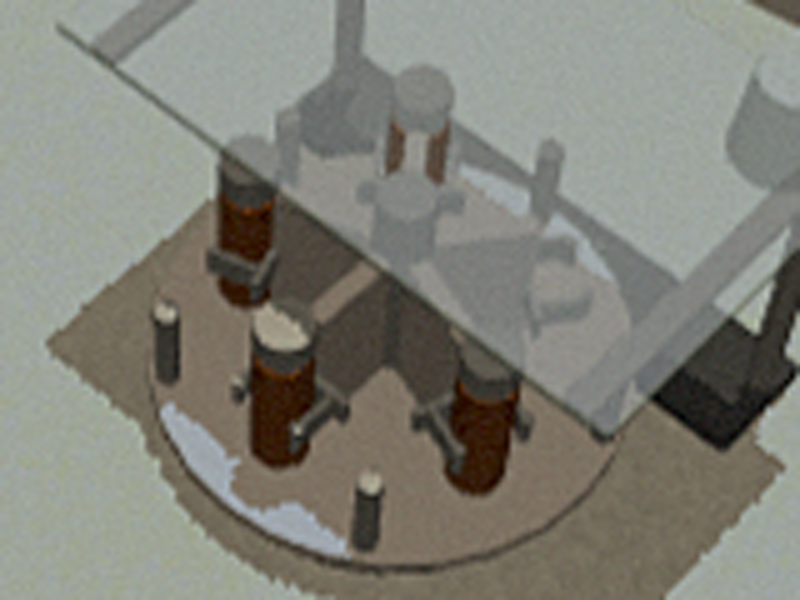

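View pics/c2.png

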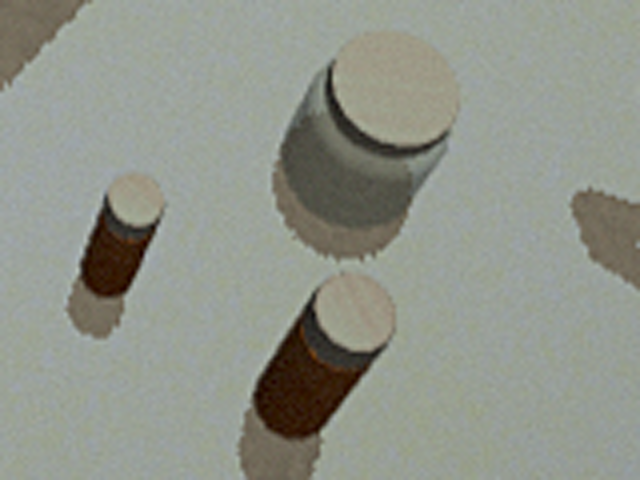

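Crop 1 shows the rack: post tops at scene pixels (313,251), (354,286) and (389.6,219.6). Cap centres are at (329.6,220), (336.6,256), (377.6,260) and (364,208), and the empty clip is at right-back, about (392,246). Crop 2 confirms the small tube: its cap at (424,360) is about 28 mm wide, and the other one is about 37 mm.

```bash
python3 - <<'E'
from h import *
from scipy.optimize import least_squares
d=look("scene")
posts=[(313,251),(354,285.6),(389.6,219),(337.6,213)]
caps=[(329.6,219.5),(336.6,256),(377.6,261),(364,208)]
P=[onplane(d,*p,85)[:2] for p in posts]; C=[onplane(d,*p,130)[:2] for p in caps]
print("posts",np.round(P,1).tolist());print("caps",np.round(C,1).tolist())
def res(x):
    r=[]
    for L,R,o in((P,105,36),(C,75,0)):
        for p in L:
            a=[x[:2]+R*np.array([np.cos(x[2]+np.radians(o+72*k)),np.sin(x[2]+np.radians(o+72*k))]) for k in range(5)]
            r+=list(min((p-q for q in a),key=np.linalg.norm))
    return r
best=min((least_squares(res,[C[0][0]+30,C[0][1]-60,t]) for t in np.linspace(0,1.2,8)),key=lambda s:s.cost)
x=best.x;print(x,best.cost,np.round(best.fun,1))
for k in range(5):
    a=x[2]+np.radians(72*k);print(np.degrees(a),x[:2]+75*np.array([np.cos(a),np.sin(a)]), proj(d,[*(x[:2]+75*np.array([np.cos(a),np.sin(a)])),68]))
# shelf corners at z~185-193
for u,v in[(291.5,195),(402,277),(458,224)]: print(onplane(d,u,v,189).round(1))
E
```

```text
posts [[588.6, 7.4], [571.4, -115.9], [766.3, -79.1], [707.7, 27.1]]
caps [[653.3, 10.5], [585.1, -58.7], [626.8, -134.2], [725.9, -31.5]]
[ 6.62140397e+02 -6.62464760e+01  4.87702351e-01] 33.958545187255766 [ 1.9  0.6  2.  -0.5  0.2  1.9 -0.6 -1.   4.1  2.9 -2.8 -3.  -2.4 -0.6
 -2.5 -0.4]
27.94328635958768 [728.39628676 -31.10167426] (np.float64(362.71909966700684), np.float64(223.79461906472008))
99.94328635958767 [649.1899003    7.62696059] (np.float64(329.18558138756026), np.float64(237.6141399315526))
171.94328635958766 [587.88066027 -55.73498304] (np.float64(335.575097419971), np.float64(269.9280557382278))
243.94328635958766 [ 629.19585257 -133.62345265] (np.float64(375.4868227904801), np.float64(275.49262474574175))
315.94328635958766 [ 716.03928569 -118.39923057] (np.float64(391.2761430519795), np.float64(245.91249007638024))
[620.3  88.4 189. ]
[ 590.1 -208.6  189. ]
[ 767.  -232.2  189. ]
```

{"method": "servo_tool", "body": {"steps": [[[0.019,-0.036,0.004],[0,0,1],-1],[[0.019,-0.036,0.004],[0,0,1],-1],[[0.019,-0.036,0.004],[0,0,1],-1],[[0.019,-0.036,0.004],[0,0,1],-1],[[0.019,-0.036,0.004],[0,0,1],-1],[[0.019,-0.036,0.004],[0,0,0],-1],[[0.019,-0.036,0.004],[0,0,0],-1],[[0.019,-0.036,0.004],[0,0,0],-1]]}}

```text
t: 0.87
ee_pos: [290.4, 319.7, 254.9]
orientation: [0.212, 3.134, 0.0]
ft_force: [0.9, -0.0, 0.7]
width: 37.9
grasp_force: 0.0
```

{"method": "servo_tool", "body": {"steps": [[[0.019,-0.036,0],[0,0,0],-1],[[0.019,-0.036,0],[0,0,0],-1],[[0.019,-0.036,0],[0,0,0],-1],[[0.019,-0.036,0],[0,0,0],-1],[[0.019,-0.036,0],[0,0,0],-1],[[0.019,-0.036,0],[0,0,0],-1],[[0.019,-0.036,0],[0,0,0],-1],[[0.019,-0.036,0],[0,0,0],-1]]}}

```text
t: 1.53
ee_pos: [442.6, 31.5, 254.9]
orientation: [0.213, 3.134, 0.0]
ft_force: [-0.2, 0.5, -0.3]
width: 0.4
grasp_force: 0.0
```

{"method": "servo_tool", "body": {"steps": [[[0.013,-0.036,-0.01],[-0.7,-5,0],-1],[[0.013,-0.036,-0.01],[-0.7,-5,0],-1],[[0.013,-0.036,-0.01],[-0.7,-5,0],-1],[[0.013,-0.036,-0.01],[-0.7,-5,0],-1],[[0.013,-0.036,-0.01],[-0.7,-5,0],-1],[[0.013,-0.036,0],[-0.7,-5,0],-1],[[0,0,0],[0,0,0],-1],[[0,0,0],[0,0,0],-1]]}}

```text
t: 2.2
ee_pos: [513.6, -161.5, 205.0]
orientation: [0.181, 2.656, -0.034]
ft_force: [0.3, 0.2, -0.2]
width: 0.3
grasp_force: 0.0
```

```bash
python3 - <<'E'
from h import *
d=look("wrist","w1.png");W=cloud(d);o=sensors.get_obs()
R=cv2.Rodrigues(np.array(o["orientation"]))[0];print(o["ee_pos"],R.round(3).tolist(),d["tool_from_camera"])
# tube cap & posts from high-cloud
m=(W[...,2]>92)&(W[...,2]<106)&(abs(W[...,0]-512)<60)&(abs(W[...,1]+320)<60)
print("cap",m.sum(),np.median(W[m],0) if m.any() else 0)
for nm,p in[("post208",(571,-116,85)),("post136",(588,7,85)),("axis",(663,-66,85)),("push",(580,-143,50))]:print(nm,np.round(proj(d,p)))
E
```

```text
[ 513.96344174 -160.68458055  205.48642115] [[-0.879, 0.132, 0.459], [0.12, 0.991, -0.055], [-0.462, 0.007, -0.887]] [[ 1.71133065e-03 -9.67024341e-01 -2.54678220e-01  6.90287981e+01]
 [ 9.99998525e-01  1.61851976e-03  5.73979709e-04 -7.83397569e-01]
 [-1.42850619e-04 -2.54678827e-01  9.67025685e-01 -1.62591988e+02]
 [ 0.00000000e+00  0.00000000e+00  0.00000000e+00  1.00000000e+00]]
cap 1101 [ 511.1973503  -317.72649977  100.43250765]
post208 [380. 216.]
post136 [524. 215.]
axis [430. 280.]
push [346. 203.]
```

View pics/w1.png

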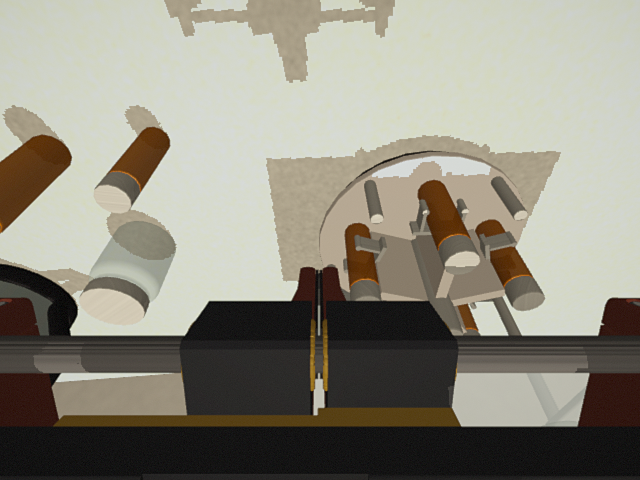

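The wrist view shows post tops at (377,217) and (521,214), within about 3 px of my prediction. The loose tube's cap at (115,195) measures (511,-318,100). The rack fit holds, so I go down beside the right-hand post.

{"method": "servo_tool", "body": {"steps": [[[0.0135,0.003,-0.0305],[0,0,0],-1],[[0.0135,0.003,-0.0305],[0,0,0],-1],[[0.0135,0.003,-0.0305],[0,0,0],-1],[[0.0135,0.003,-0.0305],[0,0,0],-1],[[0.0065,0.0015,-0.015],[0,0,0],-1],[[0.0065,0.0015,-0.015],[0,0,0],-1],[[0,0,0],[0,0,0],-1],[[0,0,0],[0,0,0],-1]]}}

```text
t: 2.92
ee_pos: [587.0, -143.6, 62.4]
orientation: [0.176, 2.673, -0.035]
ft_force: [-0.2, -0.1, 0.9]
width: 0.8
grasp_force: 0.0
```

```bash
python3 -c "
from h import *
o=sensors.get_obs();print(o['qpos'].round(3),o['qvel'].round(3),o['ee_pos'],o['ft_force'],o['joint_torque'].round(1))"
```

```text
[-0.301  0.536  2.073  0.82   0.11  -2.538] [-0.017 -0.032  0.02   0.008 -0.004 -0.012] [ 587.00389619 -143.64992466   62.37826316] [-0.17647532 -0.08061483  0.91240469] [  0.3 -46.4 -14.6   0.2  -1.    0. ]
```

{"method": "servo_tool", "body": {"steps": [[[-0.014,-0.001,0.03],[0,0,0],-1],[[-0.014,-0.001,0.03],[0,0,0],-1],[[-0.014,-0.001,0.03],[0,0,0],-1],[[-0.014,-0.001,0.03],[0,0,0],-1],[[-0.014,-0.001,0.03],[0,0,0],-1],[[0,0,0],[0,0,0],-1],[[0,0,0],[0,0,0],-1],[[0,0,0],[0,0,0],-1]]}}

```text
t: 3.58
ee_pos: [519.7, -149.5, 206.8]
orientation: [0.178, 2.67, -0.035]
ft_force: [-0.7, -0.6, -0.8]
width: 0.3
grasp_force: 0.0
```

```bash
cat > k.py <<'E'
from h import *
from scipy.spatial.transform import Rotation as Ro
def ori(q,s4=1,s6=1,off=0): return Ro.from_euler("ZYZYZ",[q[0],q[1]+q[2],s4*q[3],q[4],s6*q[5]+off])
E
python3 - <<'E'
from k import *
o=sensors.get_obs();q=o["qpos"];print(q.round(3),o["ee_pos"])
R=Ro.from_rotvec(o["orientation"])
for s4 in(1,-1):
  for s6 in(1,-1): 
    for off in(0,np.pi/2,np.pi,-np.pi/2): print(s4,s6,off,(ori(q,s4,s6,off).inv()*R).magnitude().round(3))
E
```

```text
[-0.364  0.174  2.135  0.285  0.392 -2.041] [ 519.72361306 -149.47830601  206.81537794]Traceback (most recent call last):
  File "<stdin>", line 6, in <module>
  File "k.py", line 3, in ori
    def ori(q,s4=1,s6=1,off=0): return Ro.from_euler("ZYZYZ",[q[0],q[1]+q[2],s4*q[3],q[4],s6*q[5]+off])
                                       ~~~~~~~~~~~~~^^^^^^^^^^^^^^^^^^^^^^^^^^^^^^^^^^^^^^^^^^^^^^^^^^^
  File "scipy/spatial/transform/_rotation.pyx", line 1413, in scipy.spatial.transform._rotation.Rotation.from_euler
ValueError: Expected axis specification to be a non-empty string of upto 3 characters, got ZYZYZ
```

```bash
cat > k.py <<'E'
from h import *
from scipy.spatial.transform import Rotation as Ro
def ori(q,s4=1,s6=1,off=0): return Ro.from_euler("ZYZ",[q[0],q[1]+q[2],s4*q[3]])*Ro.from_euler("YZ",[q[4],s6*q[5]+off])
E
python3 - <<'E'
from k import *
from scipy.optimize import least_squares
o=sensors.get_obs();q=o["qpos"]
R=Ro.from_rotvec(o["orientation"])
r=min(((ori(q,s4,s6,off).inv()*R).magnitude().round(4),s4,s6,off) for s4 in(1,-1) for s6 in(1,-1) for off in(0,np.pi/2,np.pi,-np.pi/2));print(r)
D=[([1.32898575,.423778,1.630601,-5.9e-6,1.088608,-.018982],[137.96,609.07,221.98]),([-.301,.536,2.073,.82,.11,-2.538],[587,-143.65,62.38]),(q,o["ee_pos"])]
def f(p):
    H,a,b,L,c=p;out=[]
    for q,t in D:
        w=np.array([0,0,H])+ori(q).apply([0,0,L])
        rr=c+a*np.sin(q[1])+b*np.sin(q[1]+q[2]);zz=a*np.cos(q[1])+b*np.cos(q[1]+q[2])
        out+=list(w+[rr*np.cos(q[0]),rr*np.sin(q[0]),zz]-np.array(t))
    return out
s=least_squares(f,[200,400,400,250,0]);print(s.x,np.round(s.fun,1))
E
```

```text
Traceback (most recent call last):
AttributeError: 'float' object has no attribute 'round'
```

```bash
cat > fit.py <<'E'
from k import *
from scipy.optimize import least_squares
o=sensors.get_obs();q=o["qpos"]
R=Ro.from_rotvec(o["orientation"])
r=min(((ori(q,s4,s6,off).inv()*R).magnitude(),s4,s6,off) for s4 in(1,-1) for s6 in(1,-1) for off in(0,np.pi/2,np.pi,-np.pi/2));print(r)
D=[([1.32898575,.423778,1.630601,-5.9e-6,1.088608,-.018982],[137.96,609.07,221.98]),([-.301,.536,2.073,.82,.11,-2.538],[587,-143.65,62.38]),(q,o["ee_pos"])]
def f(p):
    H,a,b,L,c=p;out=[]
    for q,t in D:
        w=np.array([0,0,H])+ori(q).apply([0,0,L])
        rr=c+a*np.sin(q[1])+b*np.sin(q[1]+q[2]);zz=a*np.cos(q[1])+b*np.cos(q[1]+q[2])
        out+=list(w+[rr*np.cos(q[0]),rr*np.sin(q[0]),zz]-np.array(t))
    return out
s=least_squares(f,[200,400,400,250,0]);print(s.x,np.round(s.fun,1))
E
python3 fit.py
```

```text
(3.83692638672623e-16, 1, 1, 1.5707963267948966)
[232.63451023 501.71133265 441.62229162 253.48629834  17.85672407] [  9.3 -12.2   9.2   1.5 -17.7  -5.5  -3.7 -17.8  -3.6]
```

```bash
cat >> fit.py <<'E'
def f(p):
    H,a,b,L,d,e=p;out=[]
    for q,t in D:
        th=q[1]+q[2]
        w=np.array([0,0,H])+ori(q).apply([0,0,L])
        rr=a*np.sin(q[1])+b*np.sin(th)+e*np.cos(th);zz=a*np.cos(q[1])+b*np.cos(th)-e*np.sin(th)
        out+=list(w+[rr*np.cos(q[0])-d*np.sin(q[0]),rr*np.sin(q[0])+d*np.cos(q[0]),zz]-np.array(t))
    return out
for x0 in([200,400,400,250,10,0],[150,500,450,250,20,30]):
    s=least_squares(f,x0);print(s.x.round(2),np.round(s.fun,2))
E
python3 fit.py
```

```text
(3.83692638672623e-16, 1, 1, 1.5707963267948966)
[232.63451023 501.71133265 441.62229162 253.48629834  17.85672407] [  9.3 -12.2   9.2   1.5 -17.7  -5.5  -3.7 -17.8  -3.6]
[312.39 562.76 484.99 309.39  11.95  77.35] [-0.04  0.01  0.01 -0.   -0.06  0.06  0.    0.02 -0.07]
[312.39 562.76 484.99 309.39  11.95  77.35] [-0.04  0.01  0.01 -0.   -0.06  0.06  0.    0.02 -0.07]
```

```bash
cat >> k.py <<'E'
from scipy.optimize import least_squares
H,A,B,L,DD,E_=312.39,562.76,484.99,309.39,11.95,77.35
LO=np.array([-3,-.9,.09,-1.31,.11,-2.54]);HI=np.array([3,2.11,2.58,4.45,2.69,2.54])
def fk(q):
    th=q[1]+q[2];o=ori(q,1,1,np.pi/2)
    rr=A*np.sin(q[1])+B*np.sin(th)+E_*np.cos(th);zz=A*np.cos(q[1])+B*np.cos(th)-E_*np.sin(th)
    return o,np.array([0,0,H])+o.apply([0,0,L])+[rr*np.cos(q[0])-DD*np.sin(q[0]),rr*np.sin(q[0])+DD*np.cos(q[0]),zz]
def tool(lean,head,roll=0):  # heading (deg) of lean toward back; roll 0: y ~ +90deg of heading
    h,l=np.radians([head,lean]);b=np.array([np.cos(h),np.sin(h),0]);y=np.array([-np.sin(h),np.cos(h),0])*(1-2*roll)
    z=np.sin(l)*b+np.cos(l)*np.array([0,0,-1.]);return Ro.from_matrix(np.stack([np.cross(y,z),y,z],1))
def ik(p,R,x0):
    g=lambda q:np.r_[(fk(q)[1]-p)/100,(fk(q)[0].inv()*R).as_rotvec()]
    s=least_squares(g,np.clip(x0,LO+.01,HI-.01),bounds=(LO,HI));return s.x,np.sqrt(2*s.cost)
E
python3 - <<'E'
from k import *
bk=np.array([np.cos(np.radians(-7)),np.sin(np.radians(-7)),0]);ax=np.array([663,-66,0])
def tcp(g,lean,head): 
    h,l=np.radians([head,lean]);return g+19*np.array([np.sin(l)*np.cos(h),np.sin(l)*np.sin(h),-np.cos(l)])
for lean in(20,25,38,42):
  for roll in(0,1):
    for nm,g in[("tube",np.array([512,-319,72])),("tubehi",np.array([512,-319,200])),("entry",ax-130*bk+[0,0,104]),("home",ax-75*bk+[0,0,104]),("push",np.array([581,-146,66]))]:
      best=min((ik(tcp(g,lean,-7),tool(lean,-7,roll),[-.3,.4,2,a,.3,b]) for a in(0,3.1) for b in(-1.5,1.5)),key=lambda s:s[1])
      print(lean,roll,nm,best[0].round(2),round(best[1],3))
E
```

```text
20 0 tube [-0.66  0.57  1.96  0.49  0.35 -2.54] 0.013
20 0 tubehi [-0.66  0.35  1.92  0.32  0.6  -2.35] 0.0
20 0 entry [-0.11  0.43  2.13 -0.01  0.23 -1.55] 0.0
20 0 home [-0.12  0.48  2.01 -0.01  0.3  -1.56] 0.0
20 0 push [-0.29  0.56  2.    0.25  0.24 -1.98] 0.0
20 1 tube [-0.66  0.57  1.97  0.54  0.35  0.55] 0.0
20 1 tubehi [-0.66  0.35  1.92  0.32  0.6   0.79] 0.0
20 1 entry [-0.11  0.43  2.13 -0.01  0.23  1.59] 0.0
20 1 home [-0.12  0.48  2.01 -0.01  0.3   1.58] 0.0
20 1 push [-0.29  0.56  2.    0.25  0.24  1.16] 0.0
25 0 tube [-0.64  0.56  1.99  0.52  0.29 -2.54] 0.084
25 0 tubehi [-0.69  0.33  1.97  0.48  0.52 -2.51] 0.0
25 0 entry [-0.11  0.43  2.18 -0.03  0.11 -1.53] 0.008
25 0 home [-0.12  0.48  2.06 -0.02  0.16 -1.55] 0.0
25 0 push [-0.3   0.57  2.05  0.68  0.12 -2.41] 0.0
25 1 tube [-0.69  0.57  2.01  0.9   0.29  0.17] 0.0
25 1 tubehi [-0.69  0.33  1.97  0.48  0.52  0.63] 0.0
25 1 entry [-0.11  0.43  2.18 -0.03  0.11  1.61] 0.008
25 1 home [-0.12  0.48  2.06 -0.02  0.16  1.6 ] 0.0
25 1 push [-0.3   0.57  2.05  0.68  0.12  0.73] 0.0
38 0 tube [-0.75  0.61  2.12  1.92  0.4 
[... 315 characters left out ...]
0.4  -0.11] 0.0
38 1 entry [-0.11  0.47  2.3   3.16  0.3  -1.58] 0.0
38 1 home [-0.11  0.51  2.19  3.16  0.22 -1.59] 0.0
38 1 push [-0.33  0.61  2.17  2.72  0.31 -1.33] 0.0
42 0 tube [-0.77  0.63  2.14  2.08  0.48  2.06] 0.0
42 0 tubehi [-0.78  0.35  2.15  1.66  0.42  2.54] 0.054
42 0 entry [-0.11  0.5   2.34  3.16  0.43  1.56] 0.0
42 0 home [-0.11  0.53  2.22  3.16  0.34  1.56] 0.0
42 0 push [-0.33  0.63  2.2   2.8   0.43  1.73] 0.0
42 1 tube [-0.77  0.63  2.14  2.08  0.48 -1.08] 0.0
42 1 tubehi [-0.77  0.35  2.12  1.44  0.42 -0.38] 0.0
42 1 entry [-0.11  0.5   2.34  3.16  0.43 -1.58] 0.0
42 1 home [-0.11  0.53  2.22  3.16  0.34 -1.58] 0.0
42 1 push [-0.33  0.63  2.2   2.8   0.43 -1.42] 0.0
```

```bash
cat > plan.py <<'E'
from k import *
def plan(q0,q1,N):
    out=[];o,p=fk(q0);q0=np.array(q0)
    for i in range(1,N+1):
        q=q0+(q1-q0)*i/N;o2,p2=fk(q)
        t=np.round((p2-p)/1000,4);r=np.round(np.degrees((o2*o.inv()).as_rotvec()),2)
        out.append([t.tolist(),r.tolist(),-1]);p=p+t*1000;o=Ro.from_rotvec(np.radians(r))*o
    return out
if __name__=="__main__":
    q0=sensors.get_obs()["qpos"]
    q1,e=ik(np.array([481,-134,161.]),tool(42,-7,1),[-.33,.5,2.2,2.8,.43,-1.4]);print(q1.round(3),e)
    for N in(24,):
        P=plan(q0,q1,N);print(max(np.linalg.norm(r[0]) for r in P),max(np.linalg.norm(r[1]) for r in P))
    print(str(P).replace("], -1], ","],-1],\n"))
    print(min(fk(q0+(q1-q0)*s)[1][2] for s in np.linspace(0,1,20)))
E
python3 plan.py
```

```text
[-0.416  0.254  2.409  2.433  0.303 -1.107] 5.603066914107276e-11
0.010339245620450266 7.522273592471893
[[[-0.0012, 0.0095, -0.0039], [4.71, -0.82, -5.64],-1],
[[-0.0008, 0.0088, -0.0032], [4.67, -0.73, -5.71],-1],
[[-0.0004, 0.0081, -0.0027], [4.64, -0.65, -5.75],-1],
[[-0.0003, 0.0073, -0.0021], [4.6, -0.58, -5.81],-1],
[[0.0001, 0.0064, -0.0018], [4.57, -0.5, -5.84],-1],
[[0.0002, 0.0056, -0.0014], [4.54, -0.44, -5.89],-1],
[[0.0003, 0.0047, -0.0012], [4.52, -0.37, -5.93],-1],
[[0.0003, 0.0038, -0.0009], [4.49, -0.32, -5.95],-1],
[[0.0004, 0.003, -0.0008], [4.47, -0.27, -5.99],-1],
[[0.0002, 0.002, -0.0007], [4.45, -0.22, -6.01],-1],
[[0.0001, 0.0011, -0.0007], [4.42, -0.19, -6.05],-1],
[[-0.0, 0.0003, -0.0007], [4.4, -0.15, -6.06],-1],
[[-0.0004, -0.0005, -0.0009], [4.38, -0.12, -6.09],-1],
[[-0.0007, -0.0014, -0.0009], [4.35, -0.1, -6.11],-1],
[[-0.0011, -0.002, -0.0012], [4.33, -0.09, -6.14],-1],
[[-0.0015, -0.0028, -0.0013], [4.3, -0.08, -6.16],-1],
[[-0.0021, -0.0033, -0.0016], [4.27, -0.07, -6.18],-1],
[[-0.0026, -0.004, -0.0019], [4.23, -0.07, -6.21],-1],
[[-0.0031, -0.0044, -0.0022], [4.2, -0.07, -6.23],-1],
[[-0.0039, -0.0048, -0.0025], [4.17, -0.09, -6.26],-1],
[[-0.0045, -0.0052, -0.0028], [4.12, -0.09, -6.29],-1],
[[-0.0052, -0.0054, -0.0032], [4.07, -0.12, -6.32],-1],
[[-0.0059, -0.0056, -0.0034], [4.02, -0.13, -6.35],-1],
[[-0.0066, -0.0057, -0.0037], [3.96, -0.15, -6.38], -1]]
161.00000000144675
```

{"method": "servo_tool", "body": {"steps": [[[0,0.008,-0.003],[4.4,-0.7,-5.3],-1],[[0,0.008,-0.003],[4.4,-0.7,-5.3],-1],[[0,0.007,-0.002],[4.3,-0.6,-5.4],-1],[[0,0.007,-0.002],[4.3,-0.6,-5.4],-1],[[0,0.006,-0.002],[4.3,-0.5,-5.5],-1],[[0,0.005,-0.001],[4.3,-0.4,-5.5],-1],[[0,0.004,-0.001],[4.2,-0.3,-5.5],-1],[[0,0.004,-0.001],[4.2,-0.3,-5.5],-1]]}}

```text
t: 4.25
ee_pos: [519.3, -100.2, 189.2]
orientation: [1.337, 2.302, 0.515]
ft_force: [0.8, 0.0, 0.2]
width: 0.4
grasp_force: 0.0
```

{"method": "servo_tool", "body": {"steps": [[[0,0.002,-0.001],[4.2,-0.3,-5.6],-1],[[0,0.002,-0.001],[4.2,-0.2,-5.6],-1],[[0,0.001,-0.001],[4.2,-0.2,-5.7],-1],[[0,0,-0.001],[4.1,-0.2,-5.7],-1],[[0,0,-0.001],[4.1,-0.1,-5.7],-1],[[0,-0.001,-0.001],[4.1,-0.1,-5.7],-1],[[-0.001,-0.002,-0.001],[4.0,-0.1,-5.8],-1],[[-0.001,-0.002,-0.001],[4.0,-0.1,-5.8],-1]]}}

```text
t: 4.92
ee_pos: [517.1, -100.5, 181.1]
orientation: [2.312, 1.427, 0.909]
ft_force: [0.0, 0.3, -0.6]
width: 0.5
grasp_force: 0.0
```

{"method": "servo_tool", "body": {"steps": [[[-0.002,-0.003,-0.002],[4.0,-0.1,-5.8],-1],[[-0.002,-0.004,-0.002],[4.0,-0.1,-5.8],-1],[[-0.003,-0.004,-0.002],[4.0,-0.1,-5.8],-1],[[-0.004,-0.005,-0.002],[3.9,-0.1,-5.9],-1],[[-0.004,-0.005,-0.003],[3.9,-0.1,-5.9],-1],[[-0.005,-0.005,-0.003],[3.8,-0.1,-5.9],-1],[[-0.006,-0.005,-0.003],[3.8,-0.1,-5.9],-1],[[-0.006,-0.006,-0.004],[3.7,-0.1,-6.0],-1]]}}

```text
t: 5.58
ee_pos: [484.7, -137.4, 160.1]
orientation: [2.852, 0.112, 1.092]
ft_force: [-0.0, -0.7, 0.2]
width: 0.6
grasp_force: 0.0
```

```bash
cat > tgt.py <<'E'
import sys
from k import *
# usage: tgt.py x y z lean head roll : remaining shift (mm) and turn (deg)
x,y,z,l,h,r=map(float,sys.argv[1:7]);o=sensors.get_obs()
T=tool(l,h,r);print(o["qpos"].round(3),"pos",o["ee_pos"].round(1),"shift",(np.array([x,y,z])-o["ee_pos"]).round(1),"turn",np.degrees((T*Ro.from_rotvec(o["orientation"]).inv()).as_rotvec()).round(1),"F",o["ft_force"].round(1),o["width"])
E
python3 tgt.py 481 -134 161 42 -7 1
```

```text
[-0.45   0.266  2.397  2.291  0.329 -1.186] pos [ 484.7 -137.4  160.1] shift [-3.7  3.4  0.9] turn [ 6.1 -0.5 -9.2] F [-0.  -0.7  0.2] 0.6477877076729943
```

{"method": "servo_tool", "body": {"steps": [[[0.0,0,0],[3,0,-4.6],-1],[[0.0,0,0],[3,0,-4.6],-1],[[0.024,-0.003,-0.0275],[0,0,0],-1],[[0.024,-0.003,-0.0275],[0,0,0],-1],[[0.024,-0.003,-0.0275],[0,0,0],-1],[[0.012,-0.001,-0.0135],[0,0,0],-1],[[0.012,0,-0.0135],[0,0,0],-1],[[0,0,0],[0,0,0],-1]]}}

```text
t: 6.25
ee_pos: [582.1, -146.9, 48.3]
orientation: [2.891, -0.166, 1.094]
ft_force: [0.1, 0.8, -0.3]
width: 0.3
grasp_force: 0.0
```

```bash
python3 tgt.py 581 -146 50 42 -7 1
```

```text
[-0.341  0.631  2.218  2.799  0.442 -1.432] pos [ 582.1 -146.9   48.3] shift [-1.1  0.9  1.7] turn [ 0.2 -0.6 -0.3] F [ 0.1  0.8 -0.3] 0.32614662267434896
```

{"method": "servo_tool", "body": {"steps": [[[-0.002,0.006,0.001],[0,0,0],-1],[[-0.005,0.006,0],[0,0,0],-1],[[-0.005,0.006,0],[0,0,0],-1],[[-0.004,0.007,0],[0,0,0],-1],[[-0.004,0.0065,0],[0,0,0],-1],[[-0.003,0.007,0],[0,0,0],-1],[[-0.003,0.0075,0],[0,0,0],-1],[[-0.002,0.0075,0],[0,0,0],-1]]}}

```text
t: 6.92
ee_pos: [553.2, -93.9, 54.6]
orientation: [2.886, -0.168, 1.102]
ft_force: [0.4, -1.8, -1.3]
width: 0.3
grasp_force: 1.3
```

{"method": "servo_tool", "body": {"steps": [[[-0.002,0.0075,0],[0,0,0],-1],[[-0.001,0.0075,0],[0,0,0],-1],[[-0.0005,0.008,0],[0,0,0],-1],[[0,0.0075,0],[0,0,0],-1],[[0.0005,0.008,0],[0,0,0],-1],[[0.001,0.006,0],[0,0,0],-1],[[0.001,0.006,0],[0,0,0],-1],[[0,0,0],[0,0,0],-1]]}}

```text
t: 7.58
ee_pos: [552.8, -42.7, 54.1]
orientation: [2.887, -0.165, 1.102]
ft_force: [-0.1, 0.2, -0.6]
width: 0.6
grasp_force: 0.0
```

```bash
cat > rk.py <<'E'
from k import *
import sys
d=look("scene",sys.argv[1]);cv2.imwrite("pics/z"+sys.argv[1],cv2.resize(d["color"][190:310,280:440],(800,600),interpolation=cv2.INTER_CUBIC))
E
python3 rk.py s2.png; python3 tgt.py 582 -147 50 42 -7 1
```

```text
[-0.085  0.606  2.321  3.194  0.515 -1.597] pos [552.9 -43.1  54.1] shift [  29.1 -103.9   -4.1] turn [ 0.3 -0.2 -0.3] F [-0.2 -0.6  0.2] 0.3221444757854216
```

View pics/zs2.png

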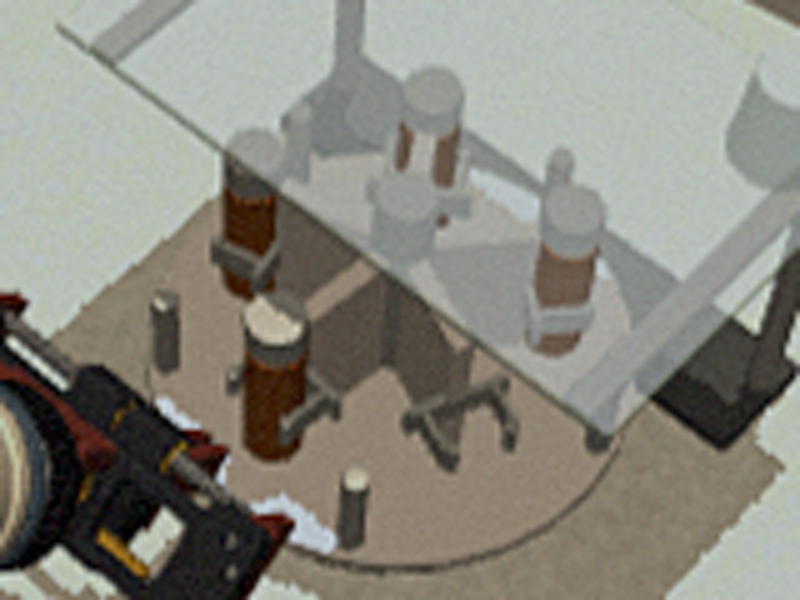

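The crop shows the empty clip now at right-front, at crop (455,415). That is one detent further along; one more is needed.

{"method": "servo_tool", "body": {"steps": [[[-0.027,0.003,0.03],[0,0,0],-1],[[-0.027,0.003,0.03],[0,0,0],-1],[[0.007,-0.026,0],[0,0,0],-1],[[0.007,-0.026,0],[0,0,0],-1],[[0.007,-0.026,0],[0,0,0],-1],[[0.008,-0.026,0],[0,0,0],-1],[[0.027,-0.003,-0.031],[0,0,0],-1],[[0.027,-0.003,-0.031],[0,0,0],-1]]}}

```text
t: 8.3
ee_pos: [583.3, -151.2, 53.3]
orientation: [2.88, -0.171, 1.107]
ft_force: [-0.6, -0.0, 1.6]
width: 0.2
grasp_force: 0.0
```

{"method": "servo_tool", "body": {"steps": [[[-0.002,0.006,0],[0,0,0],-1],[[-0.005,0.006,0],[0,0,0],-1],[[-0.005,0.006,0],[0,0,0],-1],[[-0.004,0.007,0],[0,0,0],-1],[[-0.004,0.0065,0],[0,0,0],-1],[[-0.003,0.007,0],[0,0,0],-1],[[-0.003,0.0075,0],[0,0,0],-1],[[-0.002,0.0075,0],[0,0,0],-1]]}}

```text
t: 8.97
ee_pos: [553.3, -93.7, 53.8]
orientation: [2.885, -0.167, 1.104]
ft_force: [0.4, -2.5, -0.3]
width: 0.1
grasp_force: 1.3
```

{"method": "servo_tool", "body": {"steps": [[[-0.002,0.0075,0],[0,0,0],-1],[[-0.001,0.0075,0],[0,0,0],-1],[[-0.0005,0.008,0],[0,0,0],-1],[[0,0.0075,0],[0,0,0],-1],[[0.0005,0.008,0],[0,0,0],-1],[[0.001,0.006,0],[0,0,0],-1],[[0.001,0.006,0],[0,0,0],-1],[[0,0,0],[0,0,0],-1]]}}

```text
t: 9.63
ee_pos: [553.0, -42.6, 52.8]
orientation: [2.886, -0.164, 1.103]
ft_force: [-0.5, 0.1, -0.1]
width: 0.3
grasp_force: 0.0
```

{"method": "servo_tool", "body": {"steps": [[[-0.027,0.003,0.03],[0,0,0],-1],[[-0.027,0.003,0.03],[0,0,0],-1],[[-0.015,-0.026,0.015],[0,0,0],-1],[[0,-0.036,0.005],[0,0,0],-1],[[0,-0.036,0.005],[0,0,0],-1],[[0,-0.036,0.005],[0,0,0],1],[[0,-0.036,0],[0,0,0],1],[[0,0,0],[0,0,0],1]]}}

```text
t: 10.3
ee_pos: [486.9, -183.6, 140.3]
orientation: [2.881, -0.169, 1.109]
ft_force: [0.2, -1.0, 0.2]
width: 17.1
grasp_force: 0.0
```

```bash
python3 rk.py s3.png; python3 tgt.py 500 -319 150 42 -7 1
```

```text
[-0.543  0.343  2.37   2.315  0.377 -1.105] pos [ 486.3 -181.7  139.8] shift [  13.7 -137.3   10.2] turn [ 0.3  0.1 -0. ] F [0.4 0.6 0.1] 21.070747868481625
```

View pics/zs3.png

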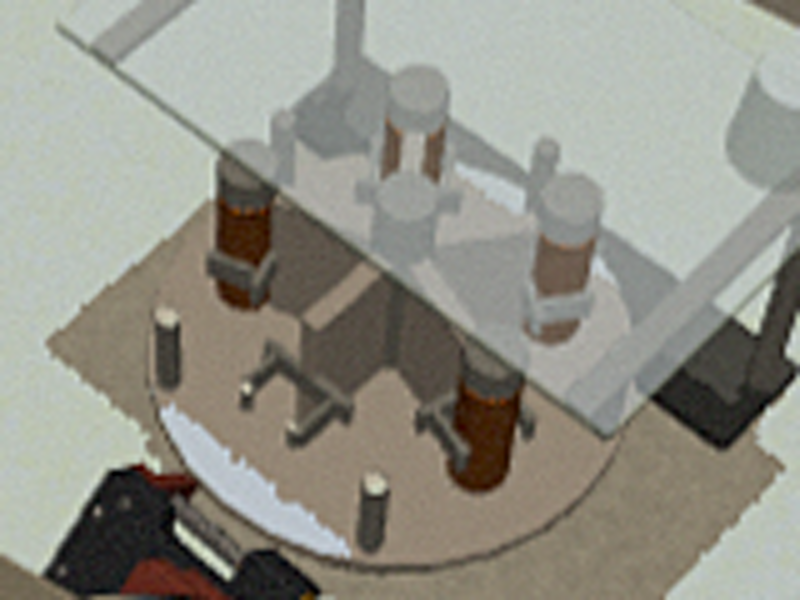

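The empty clip is now at the front, with its lips at crop (247,393) and (296,432). Next I go to the tube.

{"method": "servo_tool", "body": {"steps": [[[-0.004,-0.033,-0.005],[0,0,0],1],[[-0.004,-0.033,-0.005],[0,0,0],1],[[-0.004,-0.033,-0.005],[0,0,0],1],[[-0.003,-0.033,-0.005],[0,0,0],1],[[0,0,0],[0,0,0],1],[[0,0,0],[0,0,0],1],[[0,0,0],[0,0,0],1],[[0,0,0],[0,0,0],1]]}}

```text
t: 11.02
ee_pos: [471.2, -308.0, 118.7]
orientation: [2.889, -0.165, 1.107]
ft_force: [0.4, 0.9, 1.0]
width: 74.3
grasp_force: 0.0
```

```bash
cat > rf.py <<'E'
from k import *
d=look("scene","s4.png");g=cv2.cvtColor(d["color"],cv2.COLOR_BGR2GRAY)
cv2.imwrite("pics/zs4.png",cv2.resize(d["color"][230:310,290:390],(800,640),interpolation=cv2.INTER_CUBIC)[:600])
for p in((313.4,252.3),(355.2,286.2)):print(onplane(d,*p,85)[:2].round(1))
W=cloud(d);m=(abs(W[...,2]-84)<4)&(np.hypot(W[...,0]-663,W[...,1]+66)<118)&(np.hypot(W[...,0]-663,W[...,1]+66)>92)&(W[...,0]<600);
import itertools
n,lab,_,c=cv2.connectedComponentsWithStats(m.astype(np.uint8))
for i in range(1,n):
    s=W[lab==i];print(c[i].round(1),len(s),s.mean(0).round(1))
W=cloud(look("wrist","w4.png"));m=(W[...,2]>94)&(W[...,2]<106)&(abs(W[...,0]-512)<40)&(abs(W[...,1]+320)<40)
s=W[m];print("cap",len(s),s.mean(0) if len(s) else 0,s.min(0) if len(s) else 0,s.max(0) if len(s) else 0)
E
python3 rf.py;python3 tgt.py 524 -320 58 42 -7 1
```

```text
[586.4   4.6]
[ 571.7 -118.8]
[312.9 253.4] 21 [584.3   4.5  83. ]
[354.4 286.9] 23 [ 570.2 -118.    83.4]
cap 1549 [ 511.91919604 -320.57086014  100.0916432 ] [ 499.80608827 -334.54717913   94.00221522] [ 527.66848277 -307.27659125  102.90315239]
[-0.849  0.452  2.236  1.837  0.481 -0.891] pos [ 471.5 -308.3  118.9] shift [ 52.5 -11.7 -60.9] turn [ 0.2 -0.1 -0.4] F [ 0.7 -0.3  0.4] 82.30634431903414
```

{"method": "servo_tool", "body": {"steps": [[[0.0,-0.008,0],[0,0,0],1],[[0.014,-0.002,-0.015],[0,0,0],1],[[0.014,-0.002,-0.015],[0,0,0],1],[[0.013,-0.001,-0.015],[0,0,0],1],[[0.013,-0.001,-0.016],[0,0,0],1],[[0,0,0],[0,0,0],1],[[0,0,0],[0,0,0],1],[[0,0,0],[0,0,0],-1]]}}

```text
t: 11.78
ee_pos: [524.9, -323.3, 58.2]
orientation: [2.888, -0.165, 1.107]
ft_force: [0.1, -0.8, 0.8]
width: 84.5
grasp_force: 0.0
```

{"method": "servo_tool", "body": {"steps": [[[0,0,0],[0,0,0],-1],[[0,0,0],[0,0,0],-1],[[0,0,0],[0,0,0],-1],[[0,0,0],[0,0,0],-1],[[0,0,0],[0,0,0],-1],[[0,0,0],[0,0,0],-1],[[0,0,0],[0,0,0],-1],[[0,0,0],[0,0,0],-1]]}}

```text
t: 12.45
ee_pos: [525.3, -324.3, 57.9]
orientation: [2.887, -0.167, 1.107]
ft_force: [0.1, 0.4, 0.2]
width: 30.9
grasp_force: 0.2
```

```bash
python3 tgt.py 525.5 -322 58 42 -6.7 1; python3 -c "
from k import *
look('wrist','w5.png');look('side','sd5.png')"
```

```text
[-0.78   0.63   2.135  2.061  0.483 -1.07 ] pos [ 525.3 -324.3   57.9] shift [0.2 2.3 0.1] turn [ 0.2 -0.  -0. ] F [0.1 0.4 0.2] 30.94423442654955
```

View pics/sd5.png

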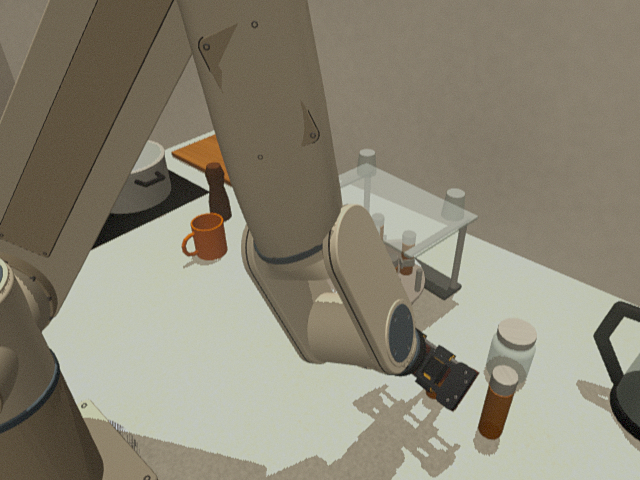

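{"method": "servo_tool", "body": {"steps": [[[0,0,0],[0,0,0],-1],[[0,0,0],[0,0,0],-1],[[0,0,0],[0,0,0],-1],[[0,0,0.004],[0,0,0],-1],[[0,0,0.008],[0,0,0],-1],[[0,0,0.01],[0,0,0],-1],[[0,0,0.01],[0,0,0],-1],[[0,0,0.01],[0,0,0],-1]]}}

```text
t: 13.22
ee_pos: [524.9, -324.3, 100.0]
orientation: [2.887, -0.167, 1.106]
ft_force: [-0.4, 0.8, -1.4]
width: 27.0
grasp_force: 30.0
```

{"method": "servo_tool", "body": {"steps": [[[0,0.008,0],[0,0,0],-1],[[0,0.016,0],[0,0,0],-1],[[0,0.022,0],[0,0,0],-1],[[0,0.026,0],[0,0,0],-1],[[0,0.026,0],[0,0,0],-1],[[0,0.026,0],[0,0,0],-1],[[0,0.026,0],[0,0,0],-1],[[0,0.026,0],[0,0,0],-1]]}}

```text
t: 13.88
ee_pos: [524.8, -147.4, 99.8]
orientation: [2.887, -0.168, 1.106]
ft_force: [0.6, -0.2, -1.1]
width: 27.5
grasp_force: 30.0
```

{"method": "servo_tool", "body": {"steps": [[[0,0.026,0],[0,0,0],-1],[[0,0.026,0],[0,0,0],-1],[[0,0.022,0],[0,0,0],-1],[[0,0.014,0],[0,0,0],-1],[[0,0.007,0],[0,0,0],-1],[[0,0,0],[0,0,0],-1],[[0,0,0],[0,0,0],-1],[[0,0,0],[0,0,0],-1]]}}

```text
t: 14.55
ee_pos: [525.4, -53.6, 99.9]
orientation: [2.887, -0.167, 1.107]
ft_force: [0.4, -0.1, 0.1]
width: 27.5
grasp_force: 30.0
```

```bash
python3 tgt.py 542 -54 98 42 -6.7 1; python3 -c "
from k import *
d=look('wrist','w6.png');look('scene','s6.png')
W=cloud(d);o=sensors.get_obs();T=Ro.from_rotvec(o['orientation']);p=o['ee_pos'];g=p-19*T.as_matrix()[:,2];print(g)
m=(abs(W[...,0]-g[0])<40)&(abs(W[...,1]-g[1])<30)&(W[...,2]>20)&(W[...,2]<150)
print(m.sum());s=W[m];
b=[(z,s[abs(s[:,2]-z)<3].mean(0).round(1).tolist(),len(s[abs(s[:,2]-z)<3])) for z in range(40,150,6)]
print(*b,sep='\n')"
```

```text
[-0.126  0.463  2.378  3.133  0.432 -1.572] pos [525.4 -53.6  99.9] shift [16.6 -0.4 -1.9] turn [ 0.2 -0.   0. ] F [ 0.4 -0.1  0.1] 27.46581549095685
[512.70442818 -52.50590736 114.01943156]
8255
(40, [nan, nan, nan], 0)
(46, [nan, nan, nan], 0)
(52, [nan, nan, nan], 0)
(58, [nan, nan, nan], 0)
(64, [nan, nan, nan], 0)
(70, [508.3, -65.9, 68.4], 1)
(76, [507.3, -65.2, 76.0], 3)
(82, [507.2, -52.5, 82.3], 6)
(88, [506.8, -50.5, 88.3], 12)
(94, [505.8, -51.2, 94.5], 22)
(100, [505.0, -53.9, 100.2], 33)
(106, [510.4, -52.3, 106.7], 101)
(112, [517.2, -52.9, 112.2], 336)
(118, [511.8, -52.7, 118.2], 451)
(124, [511.1, -52.2, 123.9], 480)
(130, [508.3, -52.1, 130.2], 667)
(136, [503.1, -51.3, 136.2], 899)
(142, [510.2, -52.6, 142.4], 4614)
(148, [493.8, -49.9, 147.5], 630)<string>:7: RuntimeWarning: Mean of empty slice.
  ret = um.true_divide(
```

View pics/w6.png

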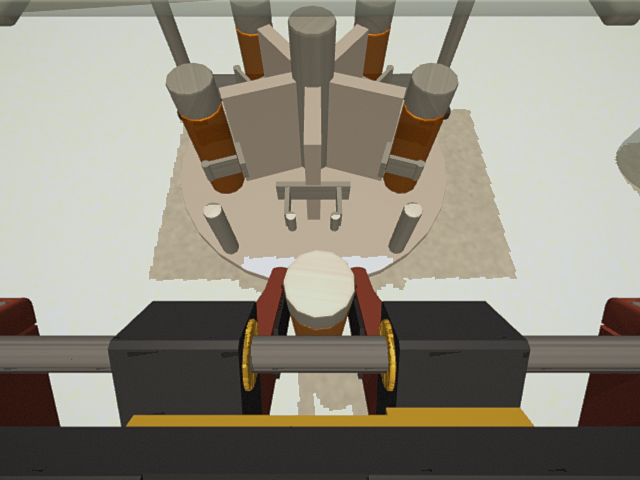

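The wrist view shows the tube upright in the grip, with its cap at (320,281). The clip lips are at (291,218) and (336,218), and the posts at (212,211) and (413,211). I work out the alignment next.

```bash
python3 -c "
from k import *
d=look('wrist');W=cloud(d)
for u,v in((291,216),(336,216)): print(W[v,u].round(1),onplane(d,u,v,76)[:2].round(1))
P=[onplane(d,u,v,85)[:2] for u,v in((212,211),(413,211))];print(np.round(P,1),np.mean(P,0).round(1))
a=P[0]-P[1];h=np.arctan2(a[1],a[0])-np.pi/2;m=np.mean(P,0);b=np.array([np.cos(h),np.sin(h)]);print(np.degrees(h),'axis',m+85*b,'seat',m+10*b)
u=W[270:300,300:340].reshape(-1,3);print('cap',np.nanmean(u,0),onplane(d,320,281,142))
"
```

```text
[582.6 -44.1  76.9] [583.1 -44. ]
[579.6 -72.5  76.4] [579.8 -72.5]
[[ 586.7    3.5]
 [ 572.8 -118.8]] [579.7 -57.7]
-6.512496108024205 axis [664.18364745 -67.29215367] seat [589.66761175 -58.78566062]
cap [512.21821335 -53.50831108 142.61644747] [513.75980206 -53.89099037 142.        ]
```

{"method": "servo_tool", "body": {"steps": [[[0,0.0034,0],[0,0,0],-1],[[0.0125,-0.0015,0],[0,0,0],-1],[[0.0125,-0.0014,0],[0,0,0],-1],[[0.0125,-0.0015,0],[0,0,0],-1],[[0.0125,-0.0014,0],[0,0,0],-1],[[0,0,-0.005],[0,0,0],-1],[[0,0,-0.005],[0,0,0],-1],[[0,0,0],[0,0,0],-1]]}}

```text
t: 15.37
ee_pos: [573.6, -55.6, 88.2]
orientation: [2.889, -0.167, 1.103]
ft_force: [-0.3, 1.0, -1.1]
width: 27.7
grasp_force: 30.0
```

```bash
python3 tgt.py 601.5 -60 89 42 -6.6 1; python3 -c "
from k import *
d=look('wrist','w7.png');W=cloud(d)
m=np.isfinite(W[...,2])&(abs(W[...,2]-132)<4)&(abs(W[...,0]-563)<25)&(abs(W[...,1]+56)<25);s=W[m];print(s.mean(0),s.min(0),s.max(0))
v,u=np.nonzero(m);print(u.min(),u.max(),v.min(),v.max())"
```

```text
[-0.115  0.518  2.279  3.152  0.385 -1.582] pos [573.6 -55.6  88.2] shift [27.9 -4.4  0.8] turn [ 0.2 -0.2  0.1] F [-0.3  1.  -1.1] 27.69411350688575
[558.84345777 -54.62509855 131.01903994] [539.87317205 -76.76329364 128.00628448] [575.34554962 -31.11297543 135.98844086]
257 380 250 334
```

View pics/w7.png

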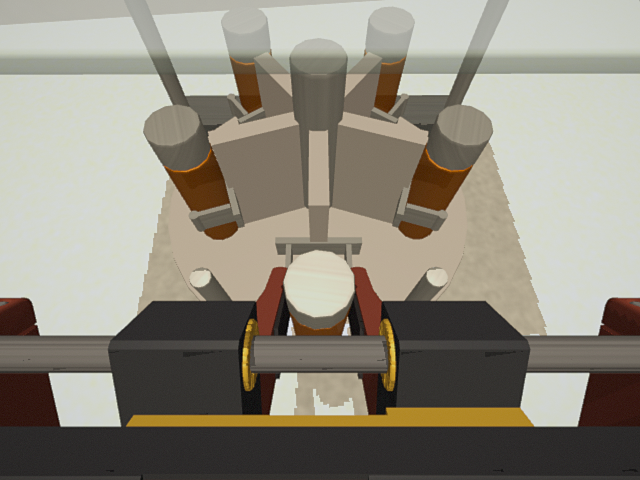

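The tube is lined up with the clip: cap at u=320, rib and axis at u=318, posts at (201,278) and (437,278). I push in slowly.

{"method": "servo_tool", "body": {"steps": [[[0.003,-0.0003,0.0007],[0,0,0],-1],[[0.003,-0.0004,0],[0,0,0],-1],[[0.002,-0.0002,0],[0,0,0],-1],[[0.002,-0.0002,0],[0,0,0],-1],[[0.0015,-0.0002,0],[0,0,0],-1],[[0.0015,-0.0002,0],[0,0,0],-1],[[0.0015,-0.0002,0],[0,0,0],-1],[[0.001,0,0],[0,0,0],-1]]}}

```text
t: 16.08
ee_pos: [590.2, -57.3, 90.1]
orientation: [2.888, -0.167, 1.105]
ft_force: [-3.6, -0.0, -0.5]
width: 27.4
grasp_force: 30.0
```

{"method": "servo_tool", "body": {"steps": [[[0.001,-0.0001,0],[0,0,0],-1],[[0.001,-0.0001,0],[0,0,0],-1],[[0.001,-0.0002,0],[0,0,0],-1],[[0.001,-0.0001,0],[0,0,0],-1],[[0.001,-0.0001,0],[0,0,0],-1],[[0.001,-0.0001,0],[0,0,0],-1],[[0,0,0],[0,0,0],-1],[[0,0,0],[0,0,0],-1]]}}

```text
t: 16.75
ee_pos: [597.6, -58.2, 91.0]
orientation: [2.886, -0.167, 1.109]
ft_force: [0.5, -0.3, -1.6]
width: 27.6
grasp_force: 30.0
```

```bash
python3 tgt.py 601.5 -60 89 42 -6.6 1; cat > cap.py <<'E'
from k import *
d=look('wrist','w8.png');W=cloud(d)
g=cv2.cvtColor(d['color'],cv2.COLOR_BGR2GRAY)
m=np.isfinite(W[...,2])&(abs(W[...,2]-131)<5)&(abs(W[...,0]-585)<35)&(abs(W[...,1]+58)<17)&(g>150)
n,lab,st,c=cv2.connectedComponentsWithStats(m.astype(np.uint8));i=1+st[1:,4].argmax();s=W[lab==i]
A=np.c_[s[:,:2]-s[:,:2].mean(0),np.ones(len(s))];k=np.linalg.lstsq(A,s[:,2],rcond=None)[0]
print('cap',len(s),s.mean(0).round(1),(np.percentile(s,2,0)+np.percentile(s,98,0)).round(1)/2,'tilt',np.degrees(k[:2]).round(1),st[i])
E
python3 cap.py
```

```text
[-0.115  0.526  2.231  3.153  0.349 -1.583] pos [597.6 -58.2  91. ] shift [ 3.9 -1.8 -2. ] turn [0.2 0.  0.1] F [ 0.5 -0.3 -1.6] 27.63063135626216
cap 3306 [583.9 -57.3 133.6] [583.8 -57.5 133.6] tilt [-0.  -0.1] [ 284  258   70   59 3306]
```

{"method": "servo_tool", "body": {"steps": [[[0.001,-0.0002,-0.0005],[0,0,0],-1],[[0.001,-0.0002,-0.0005],[0,0,0],-1],[[0.001,-0.0002,-0.0005],[0,0,0],-1],[[0.001,-0.0002,-0.0005],[0,0,0],-1],[[0.0005,-0.0001,0],[0,0,0],-1],[[0,0,0],[0,0,0],-1],[[0,0,0],[0,0,0],-1],[[0,0,0],[0,0,0],-1]]}}

```text
t: 17.47
ee_pos: [601.5, -59.0, 88.6]
orientation: [2.887, -0.167, 1.107]
ft_force: [2.2, 0.5, -2.2]
width: 27.4
grasp_force: 30.0
```

```bash
python3 tgt.py 601.5 -60 88.5 42 -6.6 1; python3 cap.py
```

```text
[-0.116  0.534  2.222  3.152  0.347 -1.582] pos [601.5 -59.   88.6] shift [ 0.  -1.  -0.1] turn [ 0.2 -0.   0.1] F [ 2.2  0.5 -2.2] 27.364678526052753
cap 2675 [585.8 -57.9 131.2] [585.55 -58.25 131.2 ] tilt [ 0.5 -0. ] [ 284  269   70   49 2675]
```

{"method": "servo_tool", "body": {"steps": [[[0,0,0],[0,0,0],0.1],[[0,0,0],[0,0,0],0.1],[[0,0,0],[0,0,0],0.1],[[0,0,0],[0,0,0],0.1],[[0,0,0],[0,0,0],0.1],[[0,0,0],[0,0,0],0.1],[[0,0,0],[0,0,0],0.1],[[0,0,0],[0,0,0],0.1]]}}

```text
t: 18.18
ee_pos: [601.3, -59.0, 88.6]
orientation: [2.887, -0.167, 1.107]
ft_force: [-0.4, 0.3, 0.0]
width: 48.0
grasp_force: 0.0
```

```bash
python3 tgt.py 601.5 -60 88.5 42 -6.6 1; python3 cap.py
```

```text
[-0.116  0.534  2.222  3.151  0.347 -1.582] pos [601.3 -59.   88.6] shift [ 0.2 -1.  -0.1] turn [ 0.2 -0.   0.1] F [-0.4  0.3  0. ] 48.04805521834118
cap 2457 [586.2 -57.9 130.6] [585.9  -58.3  130.55] tilt [-0.1  0. ] [ 284  269   70   46 2457]
```

{"method": "servo_tool", "body": {"steps": [[[-0.006,0.0007,0.006],[0,0,0],0.1],[[-0.012,0.0014,0.013],[0,0,0],0.1],[[-0.02,0.002,0.022],[0,0,0],0.1],[[-0.02,0.002,0.022],[0,0,0],0.1],[[-0.02,0.002,0.022],[0,0,0],0.1],[[0,0,0],[0,0,0],0.1],[[0,0,0],[0,0,0],0.1],[[0,0,0],[0,0,0],0.1]]}}

```text
t: 18.9
ee_pos: [524.0, -51.0, 173.9]
orientation: [2.886, -0.167, 1.109]
ft_force: [0.1, 0.1, -0.7]
width: 48.7
grasp_force: 0.0
```

```bash
python3 -c "
from k import *
print(sensors.get_obs()['ee_pos'],sensors.get_obs()['ft_force'])
d=look('wrist','w9.png');W=cloud(d);np.save('w9.npy',W)
s=look('scene','s9.png')"; python3 cap.py
```

```text
[523.9793112  -50.96370755 173.91505618] [ 0.07915284  0.09443832 -0.68817235]
cap 675 [586.3 -57.8 130.5] [586.  -58.2 130.5] tilt [0. 0.] [298 212  38  22 675]
```

View pics/w9.png

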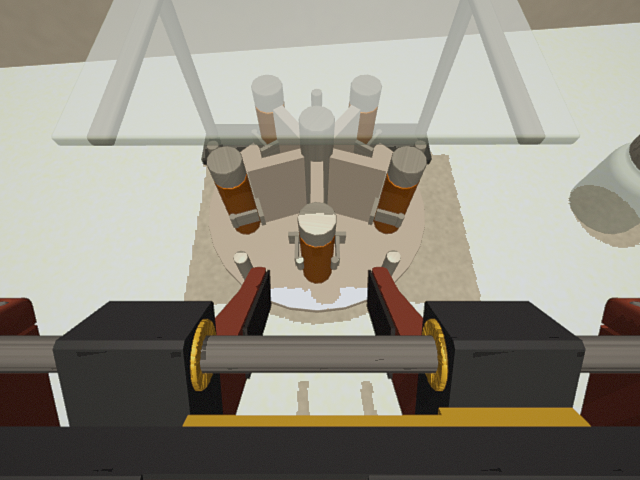

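The wrist view shows the tube upright in the front clip, with its cap at (317,217) and the lips at (299,261) and (335,261) on its outer side. I check the cap centre without the brightness mask, and the seat from the posts.

```bash
python3 -c "
from k import *
d=look('wrist');W=cloud(d)
m=(abs(W[...,2]-130.5)<1.5)&(abs(W[...,0]-588)<25)&(abs(W[...,1]+58)<20);s=W[m][:,:2]
print(len(s),(s.min(0)+s.max(0))/2,np.ptp(s,axis=0),cv2.minEnclosingCircle(s.astype(np.float32)))
P=[onplane(d,u,v,85)[:2] for u,v in((240,258),(393,257))];a=P[0]-P[1];h=np.arctan2(a[1],a[0])-np.pi/2;mm=np.mean(P,0);b=np.array([np.cos(h),np.sin(h)]);print(np.degrees(h),'seat',mm+10*b)
C=[]
for c in((227,160),(409,160)):
  p=onplane(d,*c,130)[:2];C.append(p)
a=C[0]-C[1];print(C,np.mean(C,0),np.degrees(np.arctan2(a[1],a[0])-np.pi/2),np.linalg.norm(a), 'seat',np.mean(C,0)-b*75*(1-np.cos(np.radians(72))))"
```

```text
1001 [590.45353865 -58.32306967] [27.50376215 26.56924139] ((590.2099609375, -58.49745178222656), 14.00484848022461)
-6.078893584617428 seat [588.62336506 -58.04337806]
[array([647.42803571,   4.10745268]), array([ 631.93546477, -134.22736554])] [639.68175024 -65.05995643] -6.39011542866761 139.1996468614559 seat [588.14942849 -59.57193929]
```

```bash
python3 -c "
from workcell import close_job
print(close_job())"
```

```text
the job is handed in; nothing more can be done
None
```

The job is handed in: I turned the carousel two clicks to bring the empty clip to the front, and the small tube now stands upright in it. The tube is within about 2 mm of the seat, the gripper is clear, and the clock stood at about 19 s; the hand-in gave no verdict.

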